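# Wedge the rocking plate shaker

### The job

The small white plate shaker rocks because its near left foot, under the blue dot, is too short. Push the orange wedge across the bench, thin end first, under that foot until the shaker stands firm and level, no longer rocking and not jacked up, and prove it with a firm press of the fingertips straight down on the blue dot; then let go and leave the wedge in place. Slide the wedge, never lift it, and do not shove the shaker along the bench or disturb the jar and the timer.

Things in the scene. Friction and masses are not known exactly. Their poses are not given: they have to be found in the camera images.
- shaker: white box-shaped plate shaker, 120 (x) x 200 (y) mm, about 2.5 kg, loose. Origin: centre of its footprint at bench height; x level from its front (display side) to its back, y to its left, z up. Underside 28 mm, top 68 mm above the bench; a white plate on the top, up to 88 mm high, stays 38 mm or more from the blue dot's middle. Four domed feet of radius 10 mm at x = +-48, y = +-85 mm
- short_foot (a point): centre of the 10 mm radius ball of the short foot (at x = -48, y = +85 mm of the shaker); its lowest point is 10 mm below. The other three feet carry the shaker level; this one hangs 4.5 to 11.5 mm clear of the bench, differing each time, and does not adjust. A press of 1 to 3 N over it rocks the shaker down onto it; let go, it tips back level
- press_spot (a point): middle of the blue dot (18 mm across) on the shaker's flat top, straight over the short foot; the place to press
- wedge: loose orange wedge, 60 g, 100 mm long (x), 50 mm wide (y). Origin: centre of its underside, z up. Thin end, 1.5 mm thick, at x = +50 mm, starts 8 to 32 mm short of the foot, roughly pointing at it; flat upright back, 19.5 mm high, at x = -50 mm. Slope 0.18 mm per mm. Slides with under 1 N; the push rises by some newtons once the foot bears on it; stays put when the foot is pressed
- wedge_slope (a point): middle of the wedge's sloping face, 10.5 mm above its underside; its z axis is square to the slope, its x axis runs down the slope to the thin end, its y across
- jar: clear jar with yellow cap, 47 mm across, 80 mm high, to the left of the shaker; origin at the centre of its underside. Leave it alone
- lab_timer: small light grey digital timer with three keys, lying flat, 62 x 68 mm, 24 mm high, in front of the shaker's right half; origin at the centre of its underside. Leave it alone
Mind the look-alikes: they are no part of the job. What is shaped like the wedge but turquoise is not meant.

How it is judged:
By the outcome, as a careful person would: the job done as asked, in the order asked, and still so for the second after the job is handed in, with the robot touching nothing.
It also fails if it takes over 51 s, if anything falls off the work surface, if the arm or the gripper's body presses on something with over 40 N, if the wrist force passes 120 N, or if a joint passes its speed limit or range.

### The arm

A 6-joint arm with a two-finger parallel gripper is mounted at the origin on a cart in front of the work surface, level with it; the furniture and walls round the work are solid. World frame = base frame: x ahead of the robot, y to its left, z up, the work surface at z = 0. Lengths are in m, angles in rad, forces in N, time in s.
With the tool pointing down it reaches from about 0.35 to 0.775 m from the base axis. Payload 5.5 kg.
Tool frame: the origin (TCP) lies between the finger pads; the fingertips stand 22 mm ahead of it and the grasp point (between the pads) lies 3 mm ahead of it (env.finger_overhang is the distance from the TCP to the fingertips, in m); y points along the fingers, x is the direction in which the jaws open and shut, and the axes are right-handed (so a half turn about y gives the same grasp; the last joint's range is limited). The gripper opens to 85 mm and grips with 20 to 120 N. Pads are 22 mm wide; open, the fingers measure 114 mm over their backs; the gripper's body (76 mm by 85 mm) begins 54 mm behind the grasp point. The pads swing forward as they close: fully open they stand 13 mm farther back than shut.
Start: joints at [-1.259, 0.313, 0.046, 1.304, 0, 1.431], TCP at [0.251, -0.517, 0.253] pointing down, gripper open.
Joint ranges: [-2.76, 2.76], [-0.86, 1.69], [-1.03, 1.26], [-2.2, 2.34], [-1.47, 1.5], [-3.14, 3.14]. Speed limits (rad/s): [2.57, 2.57, 3.14, 3.14, 3.14, 3.14].

### API

Orientations are given as a unit quaternion [w, x, y, z].
In Python, from workcell import monitor, cams, job, env gives the robot as it stands.
- The arm moves only by the tool drive_tool, never from a script. Its argument "plan" is text: rows parted by semicolons, each of 7 numbers parted by spaces: the opening, from -1 (shut) to 1 (fully open), then the shift along the tool's x, y, z in mm, then the turn, a rotation vector about the tool's x, y, z in degrees. In form: gripper x y z rx ry rz; .... A call has 1 to 8 rows; each row shifts and turns the pose as measured when the row begins, along the tool's axes as they then stand; what a row does not reach is not made up. A row lasts 1/8 s, in which the tool goes at most 62.5 mm and 10.7 degrees, less where a joint would pass 70% of its speed; a pose out of reach is approached as far as the arm can. A call is refused whole if a number of a shift passes 62.5 or a number of a turn 10.7, either way. A call with a gripper value outside its range is refused whole. The fingers move at their own pace and stop on an object; "grip_force" is the grip in N (left out, the last holds). Time passes only in rows, so rows that do not move let the fingers close. It gives the time, the measured TCP pose, the force and the opening at its end, in the units of the state.
- monitor.get_state(): the state, without advancing time (a new reading comes with each control period).
- cams.read_camera(name): name is "side" or "top"; returns (picture, depth): 420x560x3 uint8, red, green, blue; 420x560 float32, m along the optical axis (not along the pixel's ray), 0 where there is no reading.
- cams.calibration(name): a dict with "fx", "fy", "cx", "cy" (pixels), "D" ([k1, k2, p1, p2, k3] as OpenCV has them; the pictures are not rectified), "R" (3x3) and "t" (3): a world point X has camera coordinates R X + t. Camera axes: x right, y down, z forward; pixel columns grow to the right and rows downward; lengths in m; the calibration is good to about 2 mm. A picture is of the moment at which its call begins. calibration takes no time and is no camera call.
- job.hand_in(): hands the job in, once; it reports no verdict.
The state is a dict: "clock": time; "joint_pos": joint angles; "qvel": joint speeds; "tau": joint torques, N m; "tcp_pos": TCP position; "orientation": TCP orientation; "wrist_force": force on the tool from outside, world axes, zero at the start; "ft_torque": the same for the moment, N m; "finger_gap": finger opening in m.
Only numpy, scipy, OpenCV 4.12 (cv2) and the standard library are available. Lean on these libraries where they do the work, as an engineer would, in place of code of your own. Each camera call takes 0.05 s, during which the arm holds its last target.

## Working session

There is one attempt and no reset: what is moved stays moved. The work goes in short steps, Python scripts to look and compute and a tool call to move; the robot and the scene stay as the last step left them, time stands still between calls to the robot, and variables do not carry over. Pictures are saved under pics/ and viewed, and the job is handed in when it is done.

Besides the shell and the picture viewer there is one more tool, called after "Call:" by a JSON object that holds its "op" and its "data". drive_tool: Moves the arm, as the interface text tells. Its arguments: {"type":"object","properties":{"plan":{"type":"string"},"grip_force":{"type":"number"}},"required":["plan"]}

```bash
mkdir -p pics; ls
python3 - <<'E'
from workcell import monitor, cams, job, env
import cv2,numpy as np
s=monitor.get_state()
for k,v in s.items(): print(k,np.round(v,4))
for n in("side","top"):
    p,d=cams.read_camera(n); cv2.imwrite(f"pics/{n}0.png",p[:,:,::-1]); np.savez(f"{n}0.npz",p=p,d=d)
    c=cams.calibration(n); print(n,{k:np.round(v,4).tolist() for k,v in c.items()})
E
```

```text
pics
clock 0.0
joint_pos [-1.2586  0.314   0.045   1.3036 -0.      1.4312]
qvel [-0.0007  0.0006 -0.0014 -0.001   0.001   0.0013]
tau [ 1.00000e-04 -4.80625e+01  2.98535e+01  1.93000e-02  0.00000e+00
  0.00000e+00]
tcp_pos [ 0.2509 -0.5169  0.2524]
orientation [ 0.5997 -0.5989  0.3758 -0.3748]
wrist_force [ 0.6151  0.4084 -0.4913]
ft_torque [-0.0012 -0.0156  0.0068]
finger_gap 0.0854
side {'fx': 498.6434, 'fy': 498.6434, 'cx': 280.6657, 'cy': 215.3263, 'D': [-0.128, 0.0, 0.0, 0.0, 0.0], 'R': [[-0.9989, 0.0445, -0.0155], [0.0332, 0.4306, -0.902], [-0.0335, -0.9015, -0.4316]], 't': [0.5358, 0.0718, 0.9601]}
top {'fx': 495.0543, 'fy': 495.0543, 'cx': 278.0911, 'cy': 211.5097, 'D': [0.0326, 0.0, 0.0, 0.0, 0.0], 'R': [[0.1828, -0.9831, 0.0047], [-0.9561, -0.1789, -0.232], [0.2289, 0.038, -0.9727]], 't': [-0.1878, 0.5393, 0.7887]}
```

View pics/side0.png

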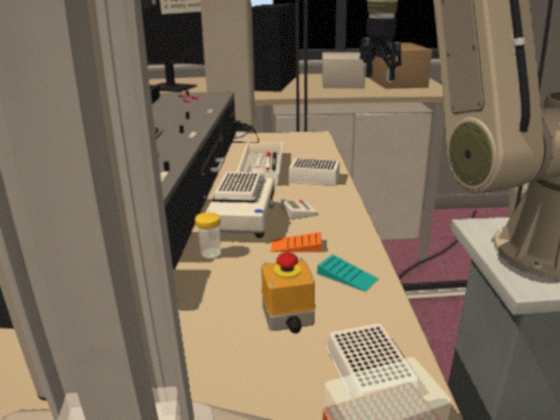

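View pics/top0.png

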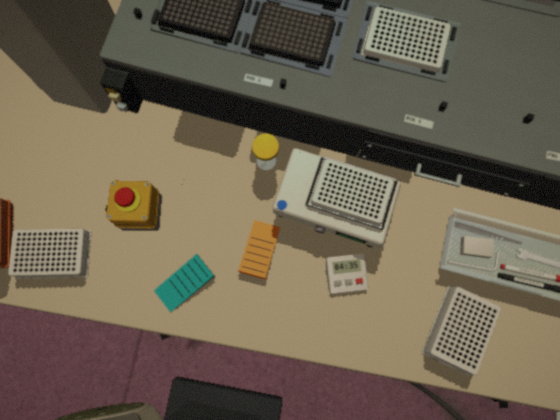

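The top view shows the shaker at (340,195) with its blue dot at (282,205). The orange wedge is at (258,250), the turquoise look-alike at (185,282), and the orange/yellow e-stop box at (133,204). The jar is at (265,150) and the timer at (347,273). The wedge I want is the one at (258,250). Next I'll take a close crop and measure.

```bash
cat > h.py <<'E'
import numpy as np,cv2
from workcell import monitor,cams,env
def cal(n):
    c=cams.calibration(n); K=np.array([[c['fx'],0,c['cx']],[0,c['fy'],c['cy']],[0,0,1.]])
    return K,np.array(c['D'],float),np.array(c['R']),np.array(c['t'])
def ray(n,uv,z):
    K,D,R,t=cal(n); q=cv2.undistortPoints(np.array(uv,float).reshape(-1,1,2),K,D).reshape(-1,2)
    C=-R.T@t; d=np.c_[q,np.ones(len(q))]@R
    return C+d*((z-C[2])/d[:,2])[:,None]
def proj(n,X):
    K,D,R,t=cal(n); return cv2.projectPoints(np.array(X,float).reshape(-1,1,3),cv2.Rodrigues(R)[0],t,K,D)[0].reshape(-1,2)
def cloud(n,d):
    K,D,R,t=cal(n); v,u=np.mgrid[0:420,0:560]
    q=cv2.undistortPoints(np.stack([u,v],-1).reshape(-1,1,2).astype(float),K,D).reshape(-1,2)
    P=np.c_[q,np.ones(len(q))]*d.reshape(-1,1); return ((P-t)@R).reshape(420,560,3)
def mask(p,lo,hi,roi):
    h=cv2.cvtColor(p,cv2.COLOR_RGB2HSV); m=cv2.inRange(h,lo,hi); r=np.zeros_like(m); x0,y0,x1,y1=roi; r[y0:y1,x0:x1]=m[y0:y1,x0:x1]; return r
E
python3 - <<'E'
from h import *
f=np.load('top0.npz');p,d=f['p'],f['d']
c=cv2.resize(p[125:305,200:400],None,fx=4,fy=4,interpolation=cv2.INTER_CUBIC)[:, :800]
c=cv2.resize(p[150:290,220:400],None,fx=4.4,fy=4.2,interpolation=cv2.INTER_CUBIC)
cv2.imwrite('pics/crop0.png',c[:,:,::-1])
m=mask(p,(3,140,120),(22,255,255),(225,210,290,290)); 
k=max(cv2.findContours(m,0,2)[0],key=cv2.contourArea); print('wedge area',cv2.contourArea(k))
r=cv2.minAreaRect(k);b=cv2.boxPoints(r);print(b);print('z0\n',ray('top',b,0).round(4))
b=mask(p,(100,140,80),(130,255,255),(265,190,300,220)); v,u=np.nonzero(b); uv=[u.mean(),v.mean()];print('blue',uv,len(u),ray('top',uv,.068))
P=cloud('top',d); print('depthpt',P[int(uv[1]+.5),int(uv[0]+.5)])
for x,y in((300,152),(275,195),(390,242),(398,190),(347,262),(320,280),(310,240),(258,250),(262,226),(248,272)): print((x,y),P[y,x].round(4))
f=np.load('side0.npz');p,d=f['p'],f['d']
b=mask(p,(100,120,60),(130,255,255),(245,200,275,220)); v,u=np.nonzero(b); 
if len(u): uv=[u.mean(),v.mean()];print('blue side',uv,len(u),ray('side',uv,.068))
c=cv2.resize(p[150:290,180:360],None,fx=4.4,fy=4.2,interpolation=cv2.INTER_CUBIC)
cv2.imwrite('pics/crop1.png',c[:,:,::-1])
E
```

```text
wedge area 1333.0
[[238.00638 270.8352 ]
 [253.07039 219.1872 ]
 [280.06558 227.06079]
 [265.0016  278.7088 ]]
z0
 [[ 0.4584 -0.0323  0.    ]
 [ 0.5568 -0.0404  0.    ]
 [ 0.5514 -0.0921  0.    ]
 [ 0.4534 -0.0828  0.    ]]
blue [np.float64(281.57142857142856), np.float64(204.46938775510205)] 49 [[ 0.57699164 -0.08945078  0.068     ]]
depthpt [ 0.57757432 -0.09007438  0.06947172]
(300, 152) [ 0.6772 -0.1041  0.067 ]
(275, 195) [ 0.6092 -0.0718  0.0022]
(390, 242) [ 0.5603 -0.294   0.0031]
(398, 190) [ 0.6404 -0.2834  0.065 ]
(347, 262) [ 0.5066 -0.2203  0.0228]
(320, 280) [ 0.4695 -0.1804 -0.0019]
(310, 240) [ 0.5375 -0.1503  0.001 ]
(258, 250) [ 0.5002 -0.0612  0.0129]
(262, 226) [ 0.546  -0.0595  0.0063]
(248, 272) [ 0.4577 -0.0518  0.0187]
blue side [np.float64(258.27272727272725), np.float64(210.54545454545453)] 11 [[ 0.57597182 -0.0908504   0.068     ]]
```

View pics/crop0.png

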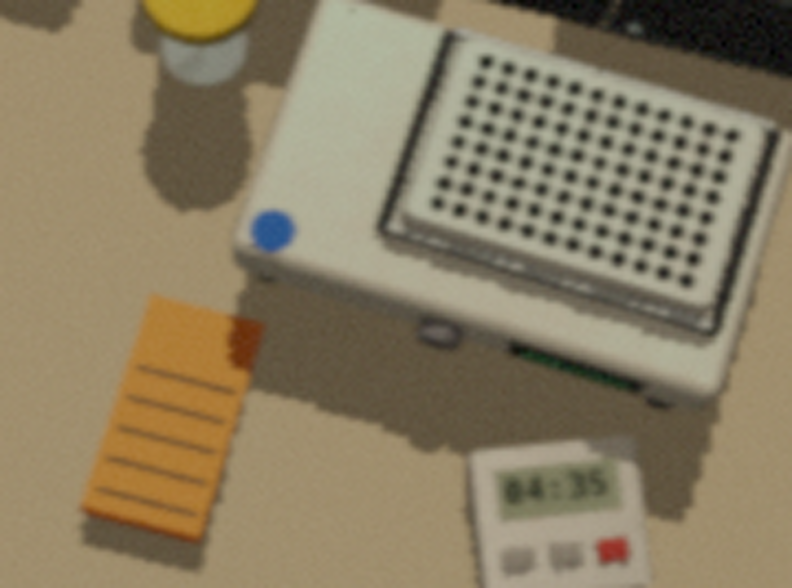

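View pics/crop1.png

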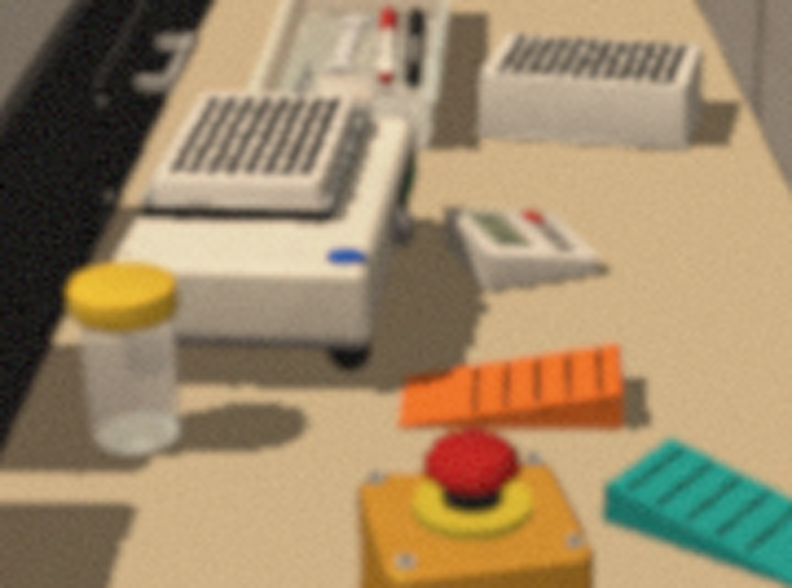

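Run:
```python
from h import *
from scipy.spatial.transform import Rotation as Ro
s=monitor.get_state();q=s['orientation'];R=Ro.from_quat([q[1],q[2],q[3],q[0]]).as_matrix();print(R.round(3));print(env.finger_overhang)
for n in('top','side'):
    K,D,Rr,t=cal(n);print(n,(-Rr.T@t).round(3))
f=np.load('top0.npz');p,d=f['p'],f['d'];P=cloud('top',d)
Z=P[...,2]; m=((Z>.058)&(Z<.095)&(P[...,0]>.54)&(P[...,0]<.72)&(P[...,1]<-.07)&(P[...,1]>-.31)).astype(np.uint8)*255
k=max(cv2.findContours(cv2.morphologyEx(m,2,np.ones((3,3))),0,2)[0],key=cv2.contourArea)
b=cv2.boxPoints(cv2.minAreaRect(ray('top',k.reshape(-1,2),.068)[:,:2].astype(np.float32)*1000));print(b)
m=mask(p,(3,140,120),(22,255,255),(225,210,290,290)); k=max(cv2.findContours(m,0,2)[0],key=cv2.contourArea)
print(cv2.approxPolyDP(k,3,True).reshape(-1,2))
# wedge depth points: fit plane
X=P[m>0]; A=np.c_[X[:,:2],np.ones(len(X))]; sel=np.ones(len(X),bool)
for i in range(4):
    g=np.linalg.lstsq(A[sel],X[sel,2],rcond=None)[0]; sel=abs(A@g-X[:,2])<.003
print('slope',g,np.degrees(np.arctan2(-g[1],-g[0])),X.mean(0))
# candidate projections
def wc(cx,cy,yaw):
    c=np.array([[50,25,0],[50,-25,0],[-50,-25,0],[-50,25,0],[-50,-25,19.5],[-50,25,19.5],[50,25,1.5],[50,-25,1.5]])/1000
    return proj('top',c@Ro.from_euler('z',yaw,degrees=True).as_matrix().T+[cx,cy,0]).round(1)
print(wc(.505,-.062,-5.3))
```

```text
[[ 0.437 -0.001  0.9  ]
 [-0.9    0.002  0.437]
 [-0.002 -1.     0.   ]]
0.022
top [ 0.369 -0.118  0.893]
side [0.565 0.811 0.487]
[[ 535.54553 -269.7573 ]
 [ 657.4232  -287.0759 ]
 [ 685.29126  -90.95767]
 [ 563.4136   -73.63907]]
[[254 221]
 [239 271]
 [265 277]
 [276 238]
 [272 235]
 [273 225]]
slope [-0.23831091 -0.09113253  0.12545935] 20.927366248556645 [ 0.50016267 -0.06218531  0.01582979]
[[253.8 219.2]
 [279.8 226.4]
 [264.7 278.9]
 [238.  271.3]
 [264.4 277.8]
 [237.2 270. ]
 [253.8 219. ]
 [279.8 226.3]]
```

Call:
{"op": "drive_tool", "data": {"plan": "-1 0 0 0 0 -9.8 0;-1 0 0 0 0 -9.8 0;-1 0 0 0 0 -9.8 0;-1 0 0 0 0 -9.8 0;-1 0 0 0 0 -9.8 0;-1 0 0 0 0 -9.8 0"}}

```text
clock: 0.85
tcp_pos: [0.2503, -0.515, 0.249]
orientation: [0.71, -0.704, 0.022, -0.02]
wrist_force: [0.5, 0.7, 0.2]
finger_gap: -0.0001
```

```bash
cat >> h.py <<'E'
from scipy.spatial.transform import Rotation as Ro
def st(goal=None,yaw=None):
    s=monitor.get_state();q=s['orientation'];R=Ro.from_quat([q[1],q[2],q[3],q[0]]).as_matrix();p=np.array(s['tcp_pos'])
    print('t',round(s['clock'],2),'p',(p*1000).round(1),'xyaw',np.degrees(np.arctan2(R[1,0],R[0,0])).round(2),'down',R[:,1].round(3),'F',np.round(s['wrist_force'],2),'gap',round(s['finger_gap'],4),'j',np.round(s['joint_pos'],2))
    if goal is not None: print('tool shift mm',(R.T@(np.array(goal)-p)*1000).round(1))
    return s,R,p
E
python3 -c "
from h import *
st([.491,-.003,.2])"
```

```text
t 0.85 p [ 250.3 -515.   249. ] xyaw -3.4 down [-0.003  0.009 -1.   ] F [0.51 0.67 0.2 ] gap -0.0001 j [-1.26  0.32  0.04  1.3   0.    0.37]
tool shift mm [210.   52.7 525. ]
```

Call:
{"op": "drive_tool", "data": {"plan": "-1 22 0 55 0 0 0;-1 22 0 55 0 0 0;-1 22 0 55 0 0 0;-1 22 0 55 0 0 0;-1 22 0 55 0 0 0;-1 22 0 55 0 0 0;-1 22 0 55 0 0 0;-1 22 0 55 0 0 0"}}

```text
clock: 1.85
tcp_pos: [0.4556, -0.0772, 0.2489]
orientation: [0.711, -0.703, 0.025, -0.022]
wrist_force: [1.3, -0.1, -0.1]
finger_gap: -0.0001
```

```bash
python3 -c "
from h import *
st([.491,-.003,.15])"
```

```text
t 1.85 p [455.6 -77.2 248.9] xyaw -3.87 down [-0.004  0.012 -1.   ] F [ 1.31 -0.13 -0.14] gap -0.0001 j [-0.35  0.1  -0.23  1.25  0.01  1.29]
tool shift mm [30.8 99.6 75.3]
```

Call:
{"op": "drive_tool", "data": {"plan": "-1 15 10 40 0 1.4 0;-1 13 30 33 0 0 0;-1 0 40 0 0 0 0;-1 0 20 0 0 0 0;-1 0 0 0 0 0 0"}}

```text
clock: 2.48
tcp_pos: [0.4902, 0.0024, 0.1461]
orientation: [0.711, -0.702, 0.031, -0.028]
wrist_force: [0.4, 0.2, 0.5]
finger_gap: -0.0002
```

```bash
python3 -c "
from h import *
st([.491,-.003,.027])
p,d=cams.read_camera('side');cv2.imwrite('pics/s1.png',cv2.resize(p[120:320,160:420],None,fx=3,fy=3)[:,:,::-1])"
```

```text
t 2.48 p [490.2   2.4 146.1] xyaw -4.76 down [-0.004  0.012 -1.   ] F [0.35 0.16 0.47] gap -0.0002 j [-0.17  0.22 -0.36  1.01  0.01  1.49]
tool shift mm [  1.9 119.   -6.7]
```

View pics/s1.png

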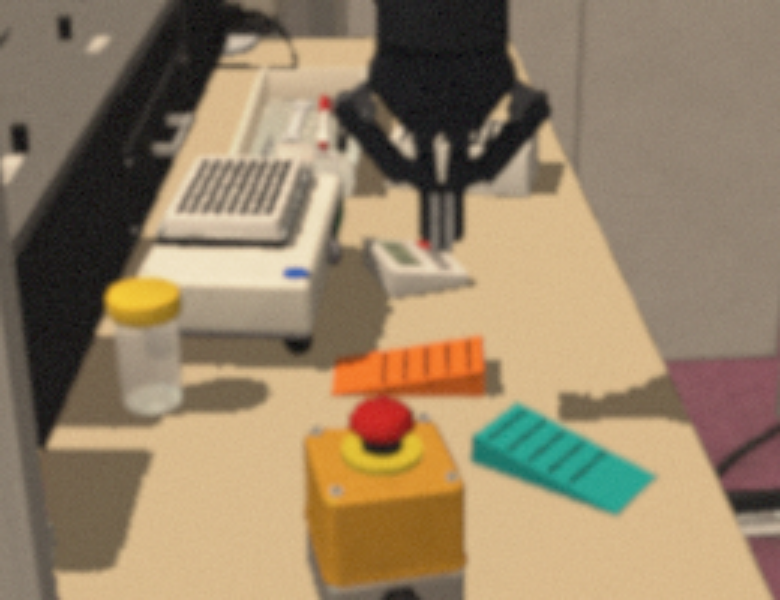

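Call:
{"op": "drive_tool", "data": {"plan": "-1 1 50 -3 0 0.5 0;-1 1 45 -2 0 0 0;-1 0 20 0 0 0 0;-1 0 5 0 0 0 0;-1 0 0 0 0 0 0"}}

```text
clock: 3.15
tcp_pos: [0.4986, -0.0041, 0.0307]
orientation: [0.71, -0.703, 0.03, -0.037]
wrist_force: [1.3, -0.1, 1.3]
finger_gap: 0.0001
```

```bash
python3 -c "
from h import *
st([.491,-.043,.027])
p,d=cams.read_camera('top');cv2.imwrite('pics/s2.png',cv2.resize(p[150:310,180:360],None,fx=3.5,fy=3.5)[:,:,::-1])"
```

```text
t 3.15 p [498.6  -4.1  30.7] xyaw -5.43 down [ 0.009  0.009 -1.   ] F [ 1.25 -0.12  1.3 ] gap 0.0001 j [-0.18  0.35 -0.5   0.71  0.01  1.49]
tool shift mm [ -4.    3.3 -39.5]
```

View pics/s2.png

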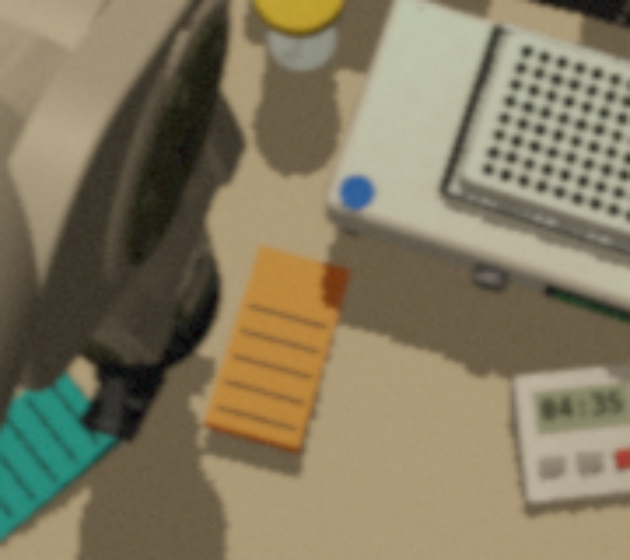

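Call:
{"op": "drive_tool", "data": {"plan": "-1 -4 3 -6 0 0 0;-1 -1 0 -6 0 0 0;-1 0 0 -5 0 0 0;-1 0 0 -4 0 0 0;-1 0 0 -3 0 0 0;-1 0 0 -3 0 0 0;-1 0 0 -3 0 0 0;-1 0 0 -3 0 0 0"}}

```text
clock: 4.2
tcp_pos: [0.4925, -0.0391, 0.0303]
orientation: [0.71, -0.703, 0.028, -0.039]
wrist_force: [-0.3, 0.3, -0.6]
finger_gap: -0.0
```

```bash
cat >> h.py <<'E'
def wedge(p):
    m=mask(p,(3,130,60),(22,255,255),(225,200,310,290)); k=max(cv2.findContours(m,0,2)[0],key=cv2.contourArea)
    r=cv2.minAreaRect(k); b=cv2.boxPoints(r); X=ray('top',b,0)[:,:2]*1000; X=X[np.argsort(-X[:,0])]
    th=X[:2].mean(0);ba=X[2:].mean(0);print('thin',th.round(1),'back',ba.round(1),'yaw',np.degrees(np.arctan2(*(th-ba)[::-1])).round(1),'area',cv2.contourArea(k))
E
python3 -c "
from h import *
st([.491,-.043,.027])
p,d=cams.read_camera('top');wedge(p);wedge(np.load('top0.npz')['p']);cv2.imwrite('pics/s3.png',cv2.resize(p[150:310,180:360],None,fx=3.5,fy=3.5)[:,:,::-1])"
```

```text
t 4.2 p [492.5 -39.1  30.3] xyaw -5.42 down [ 0.015  0.008 -1.   ] F [-0.27  0.35 -0.56] gap -0.0 j [-0.25  0.34 -0.52  0.7   0.01  1.42]
tool shift mm [-1.1  3.3 -4. ]
thin [554.  -78.3] back [453.1 -70.5] yaw -4.4 area 1184.0
thin [555.2 -66.7] back [454.1 -57.4] yaw -5.2 area 1456.0
```

View pics/s3.png

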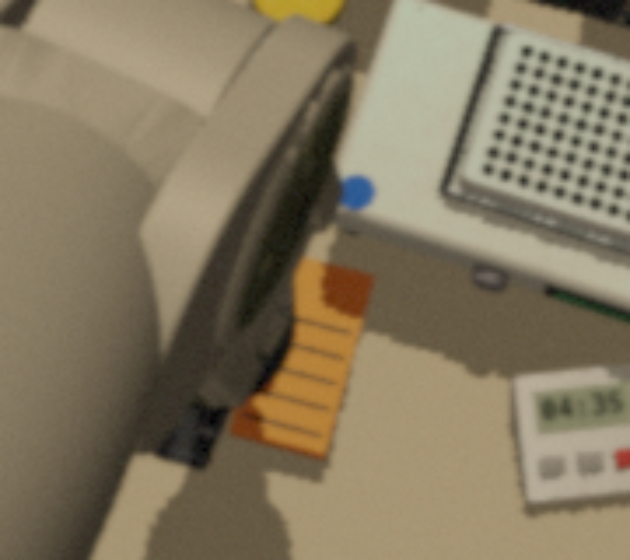

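Call:
{"op": "drive_tool", "data": {"plan": "-1 0 0 -3 0 0 0;-1 0 0 -3 0 0 0;-1 0 0 -2 0 0 0;-1 0 0 0 0 0 0;-1 0 0 12 0 0 0;-1 0 -20 20 0 0 0;-1 0 -35 30 0 0 0;-1 -10 -35 20 0 0 0"}}

```text
clock: 5.25
tcp_pos: [0.4863, 0.0372, 0.1203]
orientation: [0.71, -0.703, 0.032, -0.038]
wrist_force: [1.0, -0.1, 0.1]
finger_gap: -0.0003
```

Call:
{"op": "drive_tool", "data": {"plan": "-1 -20 0 30 0 0 0;-1 -20 0 20 0 0 0;-1 0 0 0 0 0 0"}}

```text
clock: 5.62
tcp_pos: [0.4519, 0.0957, 0.1239]
orientation: [0.71, -0.702, 0.028, -0.038]
wrist_force: [0.2, -0.1, 0.1]
finger_gap: -0.0003
```

```bash
python3 -c "
from h import *
st([.43,-.08,.15])
p,d=cams.read_camera('top');wedge(p);cv2.imwrite('pics/s4.png',cv2.resize(p[150:310,180:360],None,fx=3.5,fy=3.5)[:,:,::-1])"
```

```text
t 5.62 p [451.9  95.7 123.9] xyaw -5.38 down [ 0.016  0.01  -1.   ] F [ 0.2  -0.12  0.1 ] gap -0.0003 j [ 0.03  0.17 -0.48  0.91  0.01  1.69]
tool shift mm [  -5.   -28.2 -176.7]
thin [553.3 -89.1] back [452.2 -80. ] yaw -5.1 area 1454.0
```

View pics/s4.png

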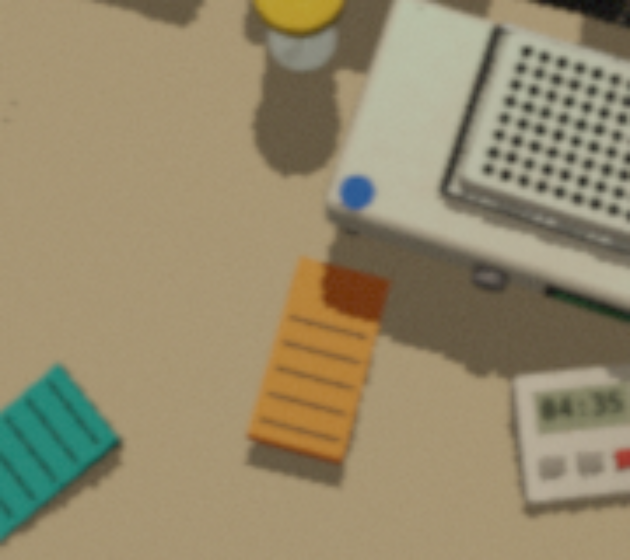

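Call:
{"op": "drive_tool", "data": {"plan": "-1 0 0 0 0 -10.2 0;-1 0 0 0 0 -10.2 0;-1 0 0 0 0 -10.2 0;-1 0 0 0 0 -10.2 0;-1 0 0 0 0 -10.2 0;-1 0 0 0 0 -10.2 0;-1 0 0 0 0 -10.2 0;-1 0 0 0 0 -10.2 0"}}

```text
clock: 6.68
tcp_pos: [0.4589, 0.091, 0.1231]
orientation: [-0.545, 0.55, 0.454, -0.44]
wrist_force: [0.5, 0.2, -0.3]
finger_gap: 0.0001
```

```bash
python3 -c "
from h import *
st([.425,-.0775,.08])"
```

```text
t 6.67 p [458.9  91.  123.1] xyaw 78.49 down [ 0.019  0.008 -1.   ] F [ 0.49  0.19 -0.29] gap 0.0001 j [ 0.02  0.18 -0.47  0.91  0.01  0.22]
tool shift mm [-172.4   41.1    0.3]
```

Call:
{"op": "drive_tool", "data": {"plan": "-1 0 0 0 0 -6.3 0;-1 -50 0 6 0 0 0;-1 -50 0 6 0 0 0;-1 -45 10 6 0 0 0;-1 -20 15 3 0 0 0;-1 0 0 0 0 0 0"}}

```text
clock: 7.42
tcp_pos: [0.4288, -0.0801, 0.0955]
orientation: [-0.517, 0.526, 0.485, -0.47]
wrist_force: [-0.4, 0.5, 0.7]
finger_gap: 0.0001
```

```bash
python3 -c "
from h import *
st([.428,-.0778,.027])
p,d=cams.read_camera('top');cv2.imwrite('pics/s5.png',cv2.resize(p[150:310,180:360],None,fx=3.5,fy=3.5)[:,:,::-1])"
```

```text
t 7.42 p [428.8 -80.1  95.5] xyaw 84.91 down [ 0.025  0.005 -1.   ] F [-0.45  0.45  0.7 ] gap 0.0001 j [-0.38  0.15 -0.58  0.82  0.01 -0.29]
tool shift mm [ 1.7 68.5  2.6]
```

View pics/s5.png

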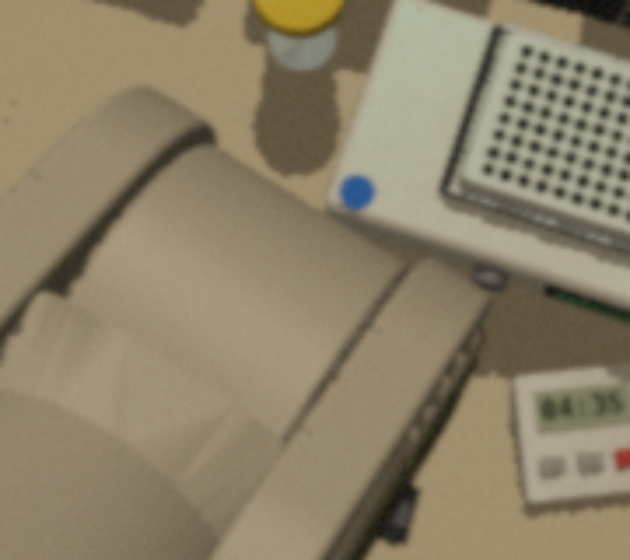

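Call:
{"op": "drive_tool", "data": {"plan": "-1 1 30 6 0 0 0;-1 1 25 4 0 0 0;-1 0 10 0 0 0 0;-1 0 3 0 0 0 0;-1 0 0 0 0 0 0"}}

```text
clock: 8.1
tcp_pos: [0.4262, -0.0757, 0.0293]
orientation: [-0.514, 0.527, 0.488, -0.469]
wrist_force: [-0.7, -0.3, 0.3]
finger_gap: -0.0001
```

```bash
python3 -c "
from h import *
st([.442,-.0790,.027])
p,d=cams.read_camera('side');cv2.imwrite('pics/s6.png',cv2.resize(p[150:290,200:380],None,fx=4.4,fy=4.2)[:,:,::-1])"
```

```text
t 8.1 p [426.2 -75.7  29.3] xyaw 85.15 down [ 0.032  0.004 -0.999] F [-0.68 -0.28  0.35] gap -0.0001 j [-0.37  0.23 -0.68  0.63  0.02 -0.29]
tool shift mm [ -2.    2.8 -15.9]
```

View pics/s6.png

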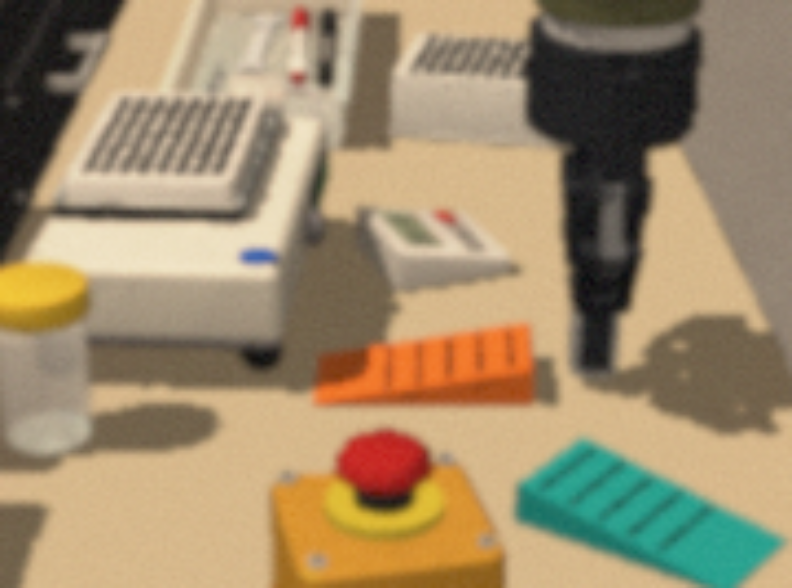

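Call:
{"op": "drive_tool", "data": {"plan": "-1 -2 2 -6 0 0 0;-1 0 0 -5 0 0 0;-1 0 0 -5 0 0 0;-1 0 0 -5 0 0 0;-1 0 0 -5 0 0 0;-1 0 0 -5 0 0 0;-1 0 0 -5 0 0 0;-1 0 0 -4 0 0 0"}}

```text
clock: 9.15
tcp_pos: [0.4702, -0.0821, 0.0302]
orientation: [-0.513, 0.528, 0.488, -0.468]
wrist_force: [-0.5, 0.8, -0.8]
finger_gap: -0.0002
```

```bash
python3 -c "
from h import *
st([.465,-.0812,.027])
p,d=cams.read_camera('side');cv2.imwrite('pics/s7.png',cv2.resize(p[150:290,200:380],None,fx=4.4,fy=4.2)[:,:,::-1])"
```

```text
t 9.15 p [470.2 -82.1  30.2] xyaw 85.13 down [ 0.035  0.002 -0.999] F [-0.52  0.77 -0.78] gap -0.0002 j [-0.35  0.3  -0.58  0.66  0.01 -0.26]
tool shift mm [0.4 3.1 5.4]
```

View pics/s7.png

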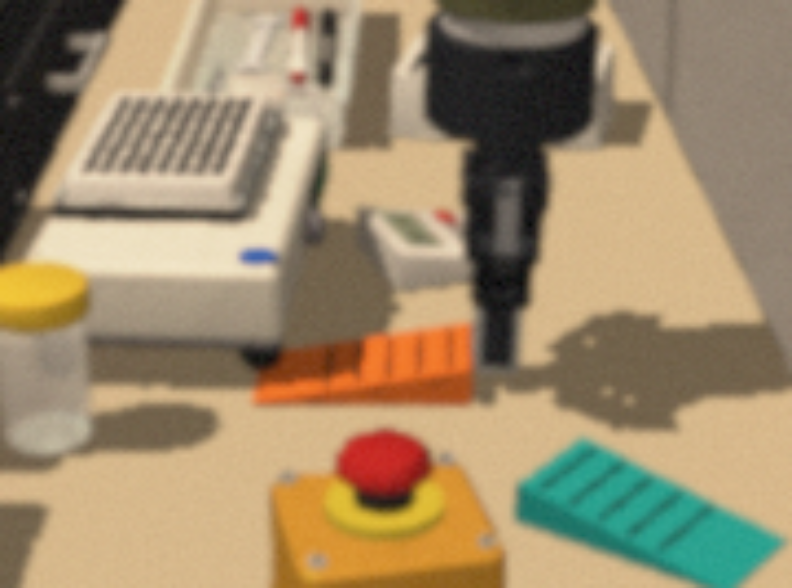

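Call:
{"op": "drive_tool", "data": {"plan": "-1 0 1 -2.5 0 0 0;-1 0 0 -2.5 0 0 0;-1 0 0 -2.5 0 0 0"}}

```text
clock: 9.57
tcp_pos: [0.4784, -0.0828, 0.0294]
orientation: [-0.513, 0.529, 0.488, -0.468]
wrist_force: [-0.6, -0.0, -0.1]
finger_gap: -0.0003
```

Call:
{"op": "drive_tool", "data": {"plan": "-1 0 0 -2 0 0 0;-1 0 0 -2 0 0 0"}}

```text
clock: 9.82
tcp_pos: [0.4827, -0.0832, 0.0296]
orientation: [-0.513, 0.529, 0.488, -0.468]
wrist_force: [-0.6, -0.3, -0.9]
finger_gap: 0.0002
```

Call:
{"op": "drive_tool", "data": {"plan": "-1 0 0 -1.5 0 0 0;-1 0 0 -1.5 0 0 0"}}

```text
clock: 10.07
tcp_pos: [0.4859, -0.0834, 0.0297]
orientation: [-0.513, 0.529, 0.488, -0.468]
wrist_force: [-0.6, 0.4, -0.9]
finger_gap: 0.0002
```

Call:
{"op": "drive_tool", "data": {"plan": "-1 0 0 -1.5 0 0 0;-1 0 0 -1.5 0 0 0"}}

```text
clock: 10.32
tcp_pos: [0.489, -0.0837, 0.0298]
orientation: [-0.513, 0.528, 0.488, -0.468]
wrist_force: [-0.0, 0.5, 0.2]
finger_gap: -0.0001
```

Call:
{"op": "drive_tool", "data": {"plan": "-1 0 0 -1.2 0 0 0;-1 0 0 -1.2 0 0 0"}}

```text
clock: 10.58
tcp_pos: [0.4915, -0.0839, 0.0299]
orientation: [-0.513, 0.528, 0.488, -0.468]
wrist_force: [-0.0, -0.1, -0.2]
finger_gap: 0.0002
```

Call:
{"op": "drive_tool", "data": {"plan": "-1 0 0 -1.2 0 0 0;-1 0 0 -1.2 0 0 0"}}

```text
clock: 10.82
tcp_pos: [0.4941, -0.0841, 0.03]
orientation: [-0.513, 0.528, 0.488, -0.468]
wrist_force: [0.0, 0.1, 0.2]
finger_gap: 0.0001
```

Call:
{"op": "drive_tool", "data": {"plan": "-1 0 0 -1.2 0 0 0;-1 0 0 -1.2 0 0 0"}}

```text
clock: 11.08
tcp_pos: [0.4966, -0.0843, 0.03]
orientation: [-0.513, 0.528, 0.488, -0.468]
wrist_force: [0.5, -0.4, -0.4]
finger_gap: 0.0003
```

Call:
{"op": "drive_tool", "data": {"plan": "-1 0 0 -1.2 0 0 0;-1 0 0 -1.2 0 0 0"}}

```text
clock: 11.32
tcp_pos: [0.499, -0.0845, 0.0301]
orientation: [-0.513, 0.528, 0.488, -0.469]
wrist_force: [-0.6, 0.5, 0.5]
finger_gap: -0.0001
```

```bash
python3 -c "
from h import *
st([.499,-.0845,.027])
p,d=cams.read_camera('side');cv2.imwrite('pics/s8.png',cv2.resize(p[170:270,210:340],None,fx=6,fy=6,interpolation=2)[:,:,::-1])"
```

```text
t 11.32 p [499.  -84.5  30.1] xyaw 85.12 down [ 0.035  0.003 -0.999] F [-0.58  0.51  0.49] gap -0.0001 j [-0.33  0.34 -0.51  0.68  0.01 -0.25]
tool shift mm [-0.   3.1  0.1]
```

View pics/s8.png

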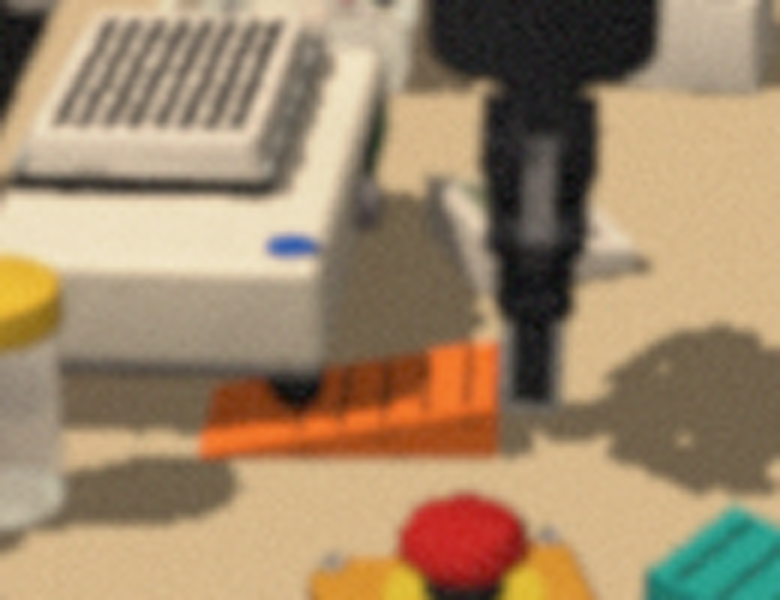

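Call:
{"op": "drive_tool", "data": {"plan": "-1 0 0 -1.2 0 0 0;-1 0 0 -1.2 0 0 0"}}

```text
clock: 11.62
tcp_pos: [0.5002, -0.0844, 0.0299]
orientation: [-0.514, 0.528, 0.487, -0.469]
wrist_force: [-3.0, 0.7, 2.1]
finger_gap: 0.0002
```

Call:
{"op": "drive_tool", "data": {"plan": "-1 0 0 -1.2 0 0 0;-1 0 0 -1.2 0 0 0"}}

```text
clock: 11.88
tcp_pos: [0.5011, -0.0844, 0.0296]
orientation: [-0.515, 0.527, 0.486, -0.47]
wrist_force: [-5.8, 0.1, 2.7]
finger_gap: 0.0004
```

Call:
{"op": "drive_tool", "data": {"plan": "-1 0 0 -1.2 0 0 0;-1 0 0 -1.2 0 0 0"}}

```text
clock: 12.12
tcp_pos: [0.5019, -0.0842, 0.0292]
orientation: [-0.516, 0.526, 0.486, -0.471]
wrist_force: [-6.1, 0.1, 3.6]
finger_gap: -0.0001
```

Call:
{"op": "drive_tool", "data": {"plan": "-1 0 0 -1.2 0 0 0;-1 0 0 -1.2 0 0 0"}}

```text
clock: 12.38
tcp_pos: [0.5022, -0.0841, 0.0287]
orientation: [-0.517, 0.525, 0.485, -0.472]
wrist_force: [-6.3, -0.8, 3.3]
finger_gap: 0.0003
```

```bash
python3 -c "
from h import *
st([.499,-.0845,.027])
p,d=cams.read_camera('side');cv2.imwrite('pics/s9.png',cv2.resize(p[170:270,210:340],None,fx=6,fy=6,interpolation=2)[:,:,::-1]);np.save('s9.npy',p)"
```

```text
t 12.38 p [502.2 -84.1  28.7] xyaw 85.08 down [ 0.021  0.004 -1.   ] F [-6.27 -0.76  3.26] gap 0.0003 j [-0.33  0.36 -0.49  0.7   0.01 -0.24]
tool shift mm [-0.7  1.6  3.2]
```

View pics/s9.png

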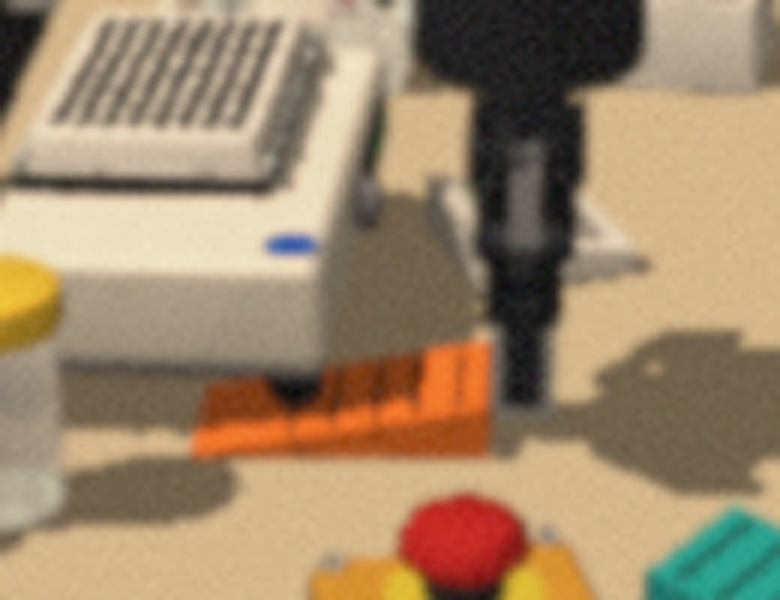

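Call:
{"op": "drive_tool", "data": {"plan": "-1 0 0 8 0 0 0;-1 0 0 20 0 0 0;-1 0 -40 15 0 0 0;-1 0 -50 0 0 0 0;-1 55 -20 0 0 0 0;-1 55 0 0 0 0 0;-1 55 0 0 0 0 0;-1 0 0 0 0 0 0"}}

```text
clock: 13.42
tcp_pos: [0.4792, 0.0864, 0.1459]
orientation: [-0.512, 0.531, 0.49, -0.464]
wrist_force: [-0.7, -0.4, -0.2]
finger_gap: -0.0002
```

```bash
python3 -c "
from h import *
st([.576,-.0902,.1])
K=[]
for i in range(4):
  p,d=cams.read_camera('top');K.append(d)
wedge(p)
np.savez('top1.npz',p=p,d=np.array(K))
ps,ds=cams.read_camera('side');np.savez('side1.npz',p=ps,d=ds)
cv2.imwrite('pics/s10.png',cv2.resize(p[150:310,180:360],None,fx=3.5,fy=3.5)[:,:,::-1])
def ana(p,d):
  b=mask(p,(100,140,80),(130,255,255),(265,190,300,220)); v,u=np.nonzero(b); print('blue',u.mean(),v.mean(),ray('top',[u.mean(),v.mean()],.068).round(4))
  P=cloud('top',d); 
  r=cv2.fillPoly(np.zeros((420,560),np.uint8),[np.array([[299,158],[310,163],[295,205],[282,197]])],1)|cv2.fillPoly(np.zeros((420,560),np.uint8),[np.array([[282,200],[296,209],[375,233],[374,238],[280,209]])],1)
  X=P[r>0]; A=np.c_[X[:,:2]-[.576,-.09],np.ones(len(X))]; s=np.ones(len(X),bool)
  for i in range(4):
    g=np.linalg.lstsq(A[s],X[s,2],rcond=None)[0]; e=A@g-X[:,2]; s=abs(e)<.005
  print('plane',g.round(5),s.sum(),'rms',e[s].std())
f=np.load('top0.npz');ana(f['p'],f['d'])
for d in K: ana(p,d)
for f in ('side0.npz','side1.npz'):
  q=np.load(f)['p'];b=mask(q,(100,120,60),(130,255,255),(245,200,275,220)).astype(float);v,u=np.nonzero(b);print(u.mean(),v.mean(),len(u))
"
```

```text
t 13.43 p [479.2  86.4 145.9] xyaw 84.87 down [ 0.046  0.005 -0.999] F [-0.71 -0.38 -0.22] gap -0.0002 j [ 0.01  0.17 -0.41  0.94  0.    0.1 ]
tool shift mm [-167.7   49.3 -110.1]
thin [596.7 -94. ] back [511.8 -85. ] yaw -6.1 area 871.0
blue 281.57142857142856 204.46938775510205 [[ 0.577  -0.0895  0.068 ]]
plane [-0.0021   0.00096  0.06753] 1250 rms 0.001408821092974198
blue 281.7659574468085 204.4255319148936 [[ 0.5771 -0.0898  0.068 ]]
plane [-0.00213  0.00152  0.06769] 1254 rms 0.0014137063929199245
blue 281.7659574468085 204.4255319148936 [[ 0.5771 -0.0898  0.068 ]]
plane [-2.570e-03 -3.000e-05  6.766e-02] 1249 rms 0.0014584498545365955
blue 281.7659574468085 204.4255319148936 [[ 0.5771 -0.0898  0.068 ]]
plane [-0.00313  0.00051  0.06779] 1254 rms 0.0014314625771425019
blue 281.7659574468085 204.4255319148936 [[ 0.5771 -0.0898  0.068 ]]
plane [-0.0018   0.00048  0.06772] 1253 rms 0.0014884847116177382
258.27272727272725 210.54545454545453 11
258.1 210.4 10
```

View pics/s10.png

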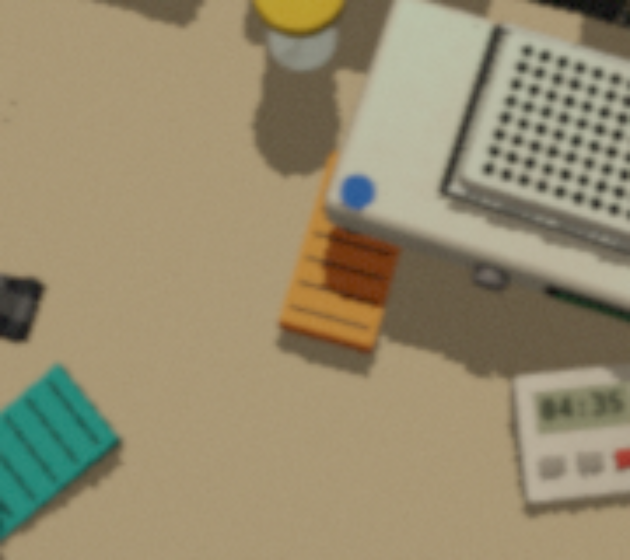

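Call:
{"op": "drive_tool", "data": {"plan": "-1 -45 0 -30 2.6 0 0;-1 -45 0 -30 0 0 0;-1 -45 0 -30 0 0 0;-1 -30 0 -18 0 0 0;-1 0 0 0 0 0 0"}}

```text
clock: 14.3
tcp_pos: [0.5707, -0.1054, 0.1433]
orientation: [0.529, -0.523, -0.474, 0.471]
wrist_force: [-0.1, 0.0, 0.6]
finger_gap: 0.0003
```

```bash
python3 -c "
from h import *
st([.5765,-.0902,.1])"
```

```text
t 14.3 p [ 570.7 -105.4  143.3] xyaw 83.88 down [-0.004  0.009 -1.   ] F [-0.13  0.04  0.61] gap 0.0003 j [-0.32  0.38 -0.13  1.06  0.01 -0.22]
tool shift mm [15.4 43.4 -4.3]
```

Call:
{"op": "drive_tool", "data": {"plan": "-1 15 15 -4 0 0 0;-1 0 15 0 0 0 0;-1 0 10 0 0 0 0;-1 0 0 0 0 0 0"}}

```text
clock: 14.8
tcp_pos: [0.5733, -0.0878, 0.0991]
orientation: [0.531, -0.521, -0.473, 0.472]
wrist_force: [-0.1, 0.5, 1.0]
finger_gap: -0.0004
```

```bash
python3 -c "
from h import *
st([.5765,-.0902,.09])"
```

```text
t 14.8 p [573.3 -87.8  99.1] xyaw 83.9 down [-0.008  0.011 -1.   ] F [-0.12  0.45  0.96] gap -0.0004 j [-0.29  0.42 -0.19  0.97  0.01 -0.19]
tool shift mm [-2.2  9.  -3.5]
```

Call:
{"op": "drive_tool", "data": {"plan": "-1 -2.5 2 -4 0 0 0;-1 0 2 0 0 0 0;-1 0 0 0 0 0 0"}}

```text
clock: 15.18
tcp_pos: [0.5778, -0.0903, 0.0956]
orientation: [0.53, -0.521, -0.474, 0.472]
wrist_force: [0.3, 0.2, -0.3]
finger_gap: -0.0002
```

```bash
python3 -c "
from h import *
st([.5765,-.0902,.09])
p,d=cams.read_camera('side');cv2.imwrite('pics/s11.png',cv2.resize(p[150:270,200:340],None,fx=5,fy=5,interpolation=2)[:,:,::-1])"
```

```text
t 15.18 p [577.8 -90.3  95.6] xyaw 83.96 down [-0.007  0.01  -1.   ] F [ 0.28  0.22 -0.26] gap -0.0002 j [-0.3   0.43 -0.18  0.97  0.01 -0.19]
tool shift mm [-0.1  5.6  1.3]
```

View pics/s11.png

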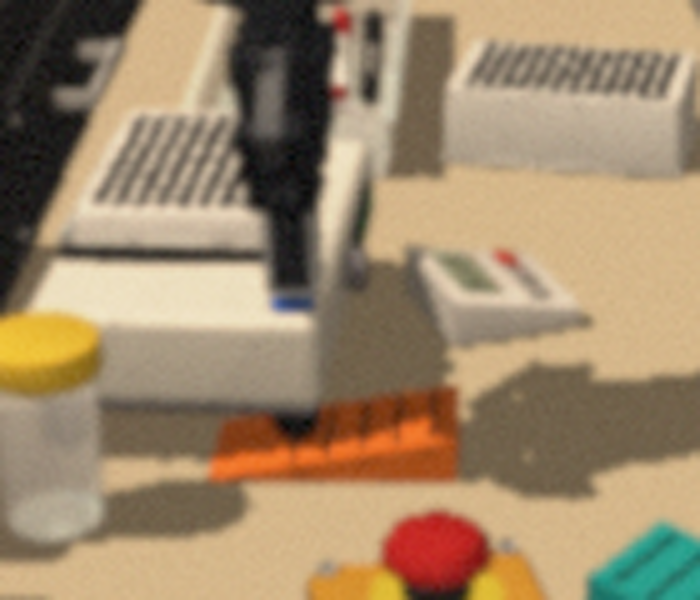

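Call:
{"op": "drive_tool", "data": {"plan": "-1 0 2 1 0 0 0;-1 0 1.5 0 0 0 0;-1 0 1.5 0 0 0 0"}}

```text
clock: 15.6
tcp_pos: [0.5771, -0.0905, 0.091]
orientation: [0.53, -0.522, -0.474, 0.472]
wrist_force: [0.0, -0.0, 1.0]
finger_gap: 0.0003
```

Call:
{"op": "drive_tool", "data": {"plan": "-1 0 1 0 0 0 0;-1 0 1 0 0 0 0"}}

```text
clock: 15.85
tcp_pos: [0.5771, -0.0905, 0.0896]
orientation: [0.529, -0.522, -0.474, 0.472]
wrist_force: [-4.0, 0.9, 10.2]
finger_gap: 0.0002
```

Call:
{"op": "drive_tool", "data": {"plan": "-1 0 1.5 0.4 0 0 0"}}

```text
clock: 15.98
tcp_pos: [0.577, -0.0904, 0.0895]
orientation: [0.529, -0.522, -0.474, 0.472]
wrist_force: [-3.7, 0.5, 11.7]
finger_gap: -0.0001
```

Call:
{"op": "drive_tool", "data": {"plan": "-1 0 2 0.4 0 0 0;-1 0 2 0.3 0 0 0"}}

```text
clock: 16.23
tcp_pos: [0.577, -0.0904, 0.0895]
orientation: [0.528, -0.523, -0.475, 0.471]
wrist_force: [-4.8, 0.9, 13.6]
finger_gap: 0.0001
```

Call:
{"op": "drive_tool", "data": {"plan": "-1 0 3 0.6 0 0 0;-1 0 3 0.6 0 0 0"}}

```text
clock: 16.48
tcp_pos: [0.5769, -0.0903, 0.0894]
orientation: [0.526, -0.525, -0.476, 0.47]
wrist_force: [-5.2, 1.9, 19.4]
finger_gap: 0.0002
```

Call:
{"op": "drive_tool", "data": {"plan": "-1 0 3 0.6 0 0 0;-1 0 3 0.6 0 0 0"}}

```text
clock: 16.73
tcp_pos: [0.5768, -0.0903, 0.0894]
orientation: [-0.524, 0.526, 0.477, -0.469]
wrist_force: [-5.5, 1.6, 18.0]
finger_gap: -0.0002
```

The press reached 19 N and the tip height held at 89.4–89.6 mm, so the foot is firm. I'll let go and retreat.

Call:
{"op": "drive_tool", "data": {"plan": "-1 0 -1 0 0 0 0;-1 0 -15 0 0 0 0;-1 0 -40 0 0 0 0;-1 20 -40 10 0 0 0;-1 50 0 30 0 0 0;-1 50 0 30 0 0 0;-1 50 0 20 0 0 0;-1 0 0 0 0 0 0"}}

```text
clock: 17.73
tcp_pos: [0.5046, 0.0914, 0.1939]
orientation: [-0.524, 0.528, 0.478, -0.467]
wrist_force: [-0.2, -0.4, -1.1]
finger_gap: 0.0003
```

```bash
python3 -c "
from h import *
st()
K=[]
for i in range(4):
  p,d=cams.read_camera('top');K.append(d)
wedge(p)
ps,ds=cams.read_camera('side')
cv2.imwrite('pics/s12.png',cv2.resize(p[110:310,180:400],None,fx=3,fy=3)[:,:,::-1])
cv2.imwrite('pics/s13.png',cv2.resize(ps[170:270,210:340],None,fx=6,fy=6,interpolation=2)[:,:,::-1])
def ana(p,d):
  b=mask(p,(100,140,80),(130,255,255),(265,190,300,220)); v,u=np.nonzero(b); print('blue',u.mean(),v.mean(),ray('top',[u.mean(),v.mean()],.068).round(4))
  P=cloud('top',d)
  r=cv2.fillPoly(np.zeros((420,560),np.uint8),[np.array([[299,158],[310,163],[295,205],[282,197]])],1)|cv2.fillPoly(np.zeros((420,560),np.uint8),[np.array([[282,200],[296,209],[375,233],[374,238],[280,209]])],1)
  X=P[r>0]; A=np.c_[X[:,:2]-[.576,-.09],np.ones(len(X))]; s=np.ones(len(X),bool)
  for i in range(4):
    g=np.linalg.lstsq(A[s],X[s,2],rcond=None)[0]; e=A@g-X[:,2]; s=abs(e)<.005
  print('plane',g.round(5))
f=np.load('top0.npz');ana(f['p'],f['d'])
for d in K: ana(p,d)
"
```

```text
t 17.73 p [504.6  91.4 193.9] xyaw 83.85 down [ 0.016  0.006 -1.   ] F [-0.15 -0.44 -1.07] gap 0.0003 j [ 0.02  0.21 -0.24  1.1   0.01  0.13]
thin [596.5 -94.4] back [511.3 -84.7] yaw -6.5 area 869.5
blue 281.57142857142856 204.46938775510205 [[ 0.577  -0.0895  0.068 ]]
plane [-0.0021   0.00096  0.06753]
blue 281.6875 204.4375 [[ 0.5771 -0.0896  0.068 ]]
plane [-0.00027  0.       0.06769]
blue 281.6875 204.4375 [[ 0.5771 -0.0896  0.068 ]]
plane [-0.00071  0.00187  0.06787]
blue 281.6875 204.4375 [[ 0.5771 -0.0896  0.068 ]]
plane [-0.00198  0.0017   0.06778]
blue 281.6875 204.4375 [[ 0.5771 -0.0896  0.068 ]]
plane [-0.00399  0.00235  0.06791]
```

View pics/s12.png

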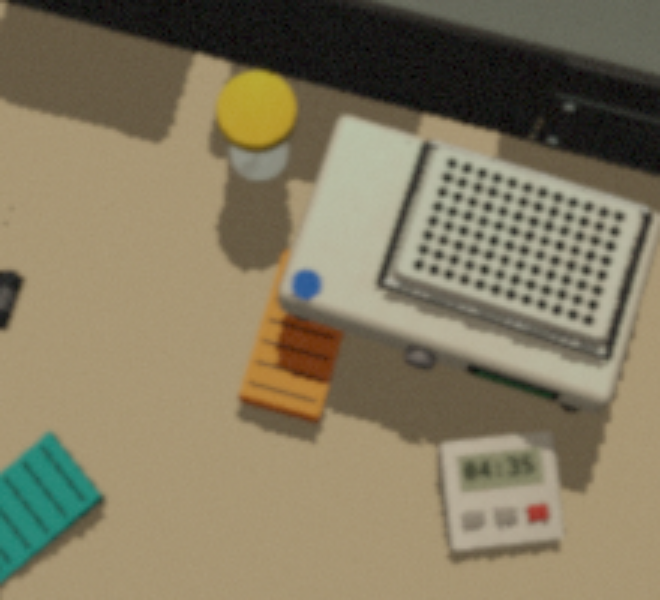

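View pics/s13.png

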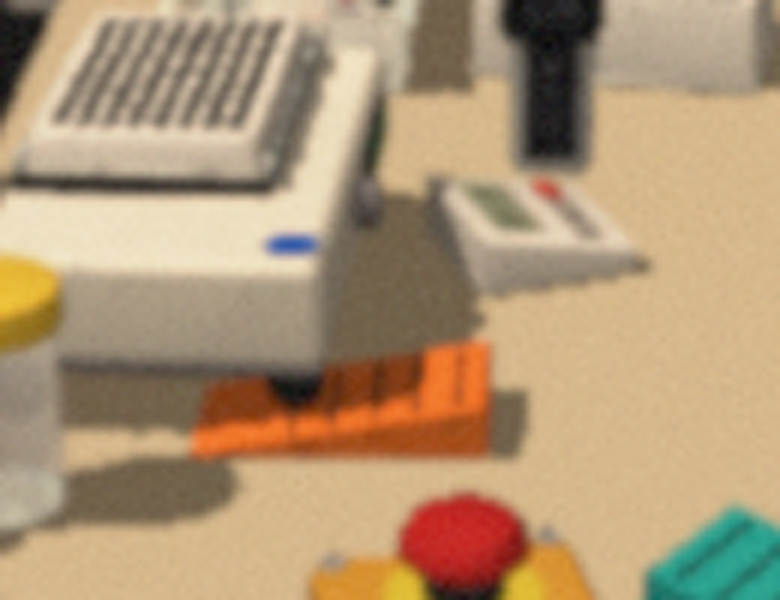

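```bash
python3 -c "
from workcell import job
print(job.hand_in())"
```

```text
the job is handed in; nothing more can be done
None
```

The shaker now stands firm with the orange wedge under its short foot. I handed the job in at about 18 s of the 51 s allowed. No verdict was reported.

**What I did:**
- With the fingers shut, I slid the orange wedge about 21 mm sideways so it lined up with the foot.
- I then pushed it thin end first under the foot. The push rose from under 1 N to about 6 N as the foot came to bear.
- I pressed straight down on the blue dot, up to about 19 N, then let go and moved clear.

**Last checks:**
- **Firmness:** from 10 N to 19 N the fingertip height changed by only about 0.2 mm, so it no longer rocks.
- **Position:** the blue dot shifted by less than 0.3 mm in the pictures, and the wedge stayed put after the press. The jar and timer were never touched and look unmoved.
- **Level:** the top near the dot reads 0.2–0.4 mm higher than at the start, with no clear tilt.

**Where it fell short:**
- I pushed about 2 mm further after the force first rose, because I sent several steps at once. The corner may be raised by a few tenths of a millimetre, and that is close to the depth noise.
- During the press there was also about 5 N of sideways force at the fingertips, so it was not perfectly vertical, but the shaker did not slide.

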